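Release the ratchet bench clamp and push its jaw fully back

TASK

Open the ratchet clamp that holds the orange wheel brace case: press down the release pad on top of the sliding jaw and, keeping it pressed, push the jaw back along its toothed bar, away from the case, until it is fully home against the end block; then take the fingers away so that the pad springs up. Only press and push: pick nothing up, leave the case lying on the clamp bed, and leave the bowl, scraper and tent pegs where they are.

Things in the scene. Friction and masses are not known exactly. Their poses are not given: they have to be found in the camera images.
- clamp: Steel ratchet clamp screwed to the bench, 395 mm long, at most 120 mm wide. Origin: on the bench under the bar. z up, y along the toothed bar (30 mm wide): fixed jaw (100 mm wide, top 85 mm above the bench) at y = -199 to -185 mm, bed for the case (top at 30 mm) at y = -200 to -95 mm, end block (70 mm wide, top at 55 mm) at y = +146 to +172 mm.
- jaw (a joint): Travel of the sliding jaw along the clamp's +y, m: 0 = nearest the fixed jaw, 0.146 = fully back against the end block. Starts at 0.002 to 0.03. Pad up: a pawl blocks +y (after up to 8 mm of play), -y ratchets freely. Pad pressed 4 mm or more: slides both ways against about 3 N friction; let up on the way, the pawl catches again (8 mm teeth).
- release (a joint): Depth of the release pad in m: 0 = up, 0.008 = fully pressed (stop). May rest at up to 0.003 at the start when the pawl rides on a tooth. Spring: 2 N at the top to 6 N fully down; it springs up when let go.
- pad_top (a point): Centre of the upper face of the release pad: ribbed, black, 46 mm (clamp x) by 58 mm (clamp y), 56 mm above the bench when up, 48 mm fully pressed. It moves with the jaw. It is the floor of a pocket 64 mm long in y, open to +x and -x, between the push plate and the jaw plate on the case side (10 mm thick, 90 mm wide); both plates rise to 86 mm.
- push_plate (a point): Middle of the top edge of the sliding jaw's push plate (12 mm thick, 70 mm wide, at its end far from the case), on the face towards the pad, 86 mm above the bench and 32 mm from the pad centre along clamp +y. A fingertip pressing the pad pushes on this face towards +y.
- end_block (a point): Middle of the top edge of the end block, on the face that the push plate's far side meets when the jaw is fully back, 55 mm above the bench.
- wheel_brace_case: Loose orange plastic case 220 x 90 x 58 mm (x, y, z), about 0.9 kg, lying on the clamp bed across the bar beside the fixed jaw; its top is 88 mm above the bench. Origin: centre of its underside. To be left there.
- dog_bowl: Loose stainless steel bowl, 150 mm across, 50 mm high, standing on the bench on the clamp's +x side; origin centre of its underside. Bystander.
- scraper: Loose grey silicone scraper 212 mm long, 55 mm wide, 12 mm thick, lying on the bench on the clamp's +x side; origin on the underside near its middle. Bystander.
- tent_peg_1: Loose steel tent peg, 8 mm rod about 185 mm long with a small hook at one end, lying on the bench on the clamp's -x side; origin on the underside near the middle. Bystander.
- tent_peg_2: A second tent peg, the same, farther out on the -x side. Bystander.
Things that resemble listed ones, but are neither listed nor needed, are in the scene too. Of the things shaped like the wheel_brace_case, the orange one is meant.

How it is judged:
By the outcome, as a careful person would: the job done as asked, in the order asked, and still so for the second after the job is handed in, with the robot touching nothing.
It also fails if it takes over 38 s, if anything falls off the work surface, if the arm or the gripper's body presses on something with over 40 N, if the wrist force passes 120 N, or if a joint passes its speed limit or range.

ROBOT

A 6-joint arm with a two-finger parallel gripper is mounted at the origin on the work surface. World frame = base frame: x ahead of the robot, y to its left, z up, the work surface at z = 0. Lengths are in mm, angles in rad, forces in N, time in s.
With the tool pointing down it reaches from about 350 to 875 mm from the base axis. Payload 4.2 kg.
Tool frame: the origin (TCP) lies at the very end of the fingers, on their centre line; the grasp point (between the pads) lies 19 mm behind it (arm.pinch_z is the distance from the TCP to the grasp point, in mm); x points along the fingers, y is the direction in which the jaws open and shut, and the axes are right-handed (so a half turn about x gives the same grasp; the last joint's range is limited). The gripper opens to 85 mm and grips with 20 to 120 N. Pads are 22 mm wide; open, the fingers measure 114 mm over their backs; the gripper's body (76 mm by 85 mm) begins 54 mm behind the grasp point. The pads swing forward as they close: fully open they stand 13 mm farther back than shut.
Start: joints at [-0.994, 0.385, 0.008, 0, -1.194, -0.259], TCP at [195.314, -593.676, 231.312] pointing down, gripper open.
Joint ranges: [-3.14, 3.14], [-1.21, 2.06], [-1.07, 1.41], [-3.16, 2.05], [-2.99, -0.16], [-3.1, 3.1]. Speed limits (rad/s): [2.79, 2.79, 3.14, 3.14, 3.14, 3.14].

INTERFACE

Orientations are given as a unit quaternion [x, y, z, w].
In Python, from bench import arm gives the robot as it stands.
- The arm moves only by the tool drive_tool, never from a script. Its argument "motion" is a list of rows, each a list of 4 numbers: the shift along the tool's x, y, z in mm, then the turn about the tool's x in degrees. In form: [[dx, dy, dz, spin], ...]. A call has 1 to 10 rows; each row shifts and turns the commanded pose from where the row before left it, along the tool's axes as they then stand; what a row does not reach is not made up. A row lasts 1/12 s, in which the tool goes at most 41.7 mm and 7.16 degrees, less where a joint would pass 70% of its speed; a pose out of reach is approached as far as the arm can. A call with a gripper value outside its range is refused whole. "grip" is the finger opening in mm, from 0 to 85.4, set as the call begins (left out, the last holds). The fingers move at their own pace and stop on an object; the grip force is fixed at half the most. Time passes only in rows, so rows that do not move let the fingers close. It gives the time, the measured TCP pose, the force and the opening at its end, in the units of the state.
- arm.read_state(): the state, without advancing time (a new reading comes with each control period).
- arm.get_image(name): name is "side" or "top"; returns the picture (420x560x3 uint8, red, green, blue); there is no depth.
- arm.calibration(name): a dict with "K" (3x3 intrinsics, pixels), "eye" and "attitude" of the camera in the world. Camera axes: x right, y up, looking along -z (the intrinsics and any distortion apply to the point x, -y, -z); pixel columns grow to the right and rows downward; lengths in mm; the calibration is good to about 2 mm. A picture is of the moment at which its call begins. calibration takes no time and is no camera call.
- arm.job_done(): hands the job in, once; it reports no verdict.
The state is a dict: "clock": time; "joints": joint angles; "joint_vel": joint speeds; "joint_efforts": joint torques, N m; "position": TCP position; "ee_rot": TCP orientation; "contact_force": force on the tool from outside, world axes, zero at the start; "wrist_torque": the same for the moment, N m; "gripper_width": finger opening in mm.
Only numpy, scipy, OpenCV 4.12 (cv2) and the standard library are available. Lean on these libraries where they do the work, as an engineer would, in place of code of your own. Each camera call takes 0.05 s, during which the arm holds its last target. There are 200 camera calls.

## Working session

There is one attempt and no reset: what is moved stays moved. The work goes in short steps, Python scripts to look and compute and a tool call to move; the robot and the scene stay as the last step left them, time stands still between calls to the robot, and variables do not carry over. Pictures are saved under pics/ and viewed, about 8 in all and at most 12, crops included, and the job is handed in when it is done.

Besides the shell and the picture viewer there is one more tool, called after ">>>" as a command line: name --pt "numbers of a row" for each row, then --argument value for the rest. drive_tool: Moves the arm, as the interface text tells. Its arguments: {"type":"object","properties":{"motion":{"type":"array"},"grip":{"type":"number"}},"required":["motion"]}

```bash
mkdir -p pics; python3 - <<'E'
from bench import arm
import cv2
s=arm.read_state(); print(s)
for n in("side","top"):
    cv2.imwrite(f"pics/{n}0.png",cv2.cvtColor(arm.get_image(n),cv2.COLOR_RGB2BGR)); print(arm.calibration(n))
E
```

```text
{'clock': 0.0, 'joints': array([-9.94402953e-01,  3.85549847e-01,  6.64994155e-03, -4.93675399e-04,
       -1.19402495e+00, -2.58636530e-01]), 'joint_vel': array([ 1.06393853e-03, -3.07381264e-04, -4.58663009e-05,  9.79279126e-04,
       -6.26558706e-04,  1.84191110e-04]), 'joint_efforts': array([ 1.52222980e-03, -3.92284584e+01,  1.88406909e+01,  4.18631002e+00,
       -4.56686728e-03, -2.11948816e-06]), 'position': array([ 195.13027964, -593.14680923,  230.23587514]), 'ee_rot': array([-0.11105464,  0.69836765,  0.11256201,  0.69805393]), 'contact_force': array([-0.40072809, -0.00132443, -0.13927783]), 'wrist_torque': array([ 0.04841758, -0.04288977,  0.00829278]), 'gripper_width': 85.24532630237198}
{'K': array([[450.99505279,   0.        , 281.38946169],
       [  0.        , 450.99505279, 210.06097565],
       [  0.        ,   0.        ,   1.        ]]), 'eye': array([256.69930116, 630.91636976, 916.77073023]), 'attitude': array([-0.083662  ,  0.36201842,  0.9002046 , -0.22710133])}
{'K': array([[499.55850031,   0.        , 283.63225896],
       [  0.        , 499.55850031, 201.27718935],
       [  0.        ,   0.        ,   1.        ]]), 'eye': array([ 535.4258741 ,  -33.80511706, 1205.21869386]), 'attitude': array([-0.01822022,  0.02803085,  0.71592513, -0.69737615])}
```

View pics/side0.png

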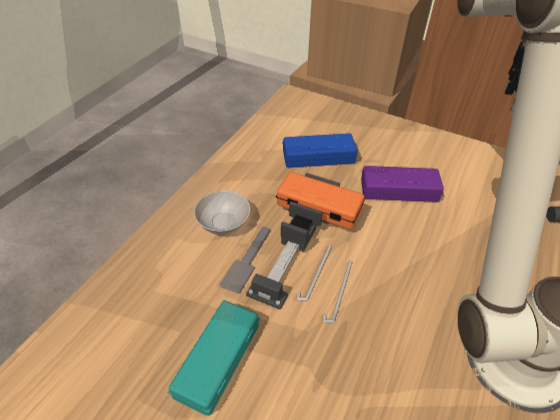

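View pics/top0.png

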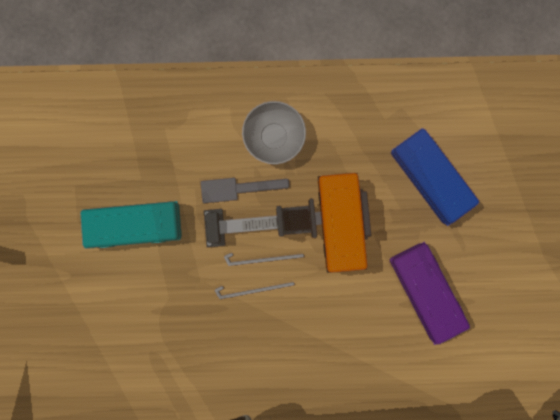

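The orange case lies in the clamp (side about 320,200; top 343,222). The blue, purple and teal cases lie loose away from it. In the top view the pad is at about (297,220) and the end block at about (214,228). I'll enlarge both views to confirm.

```bash
python3 - <<'E'
import cv2,numpy as np
a=cv2.imread("pics/top0.png")[170:280,195:380]; b=cv2.imread("pics/side0.png")[170:315,240:370]
cv2.imwrite("pics/c1.png",cv2.resize(a,None,fx=4.3,fy=4.3,interpolation=cv2.INTER_CUBIC))
cv2.imwrite("pics/c2.png",cv2.resize(b,None,fx=4,fy=4,interpolation=cv2.INTER_CUBIC))
E
```

```text
(no output)
```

View pics/c1.png

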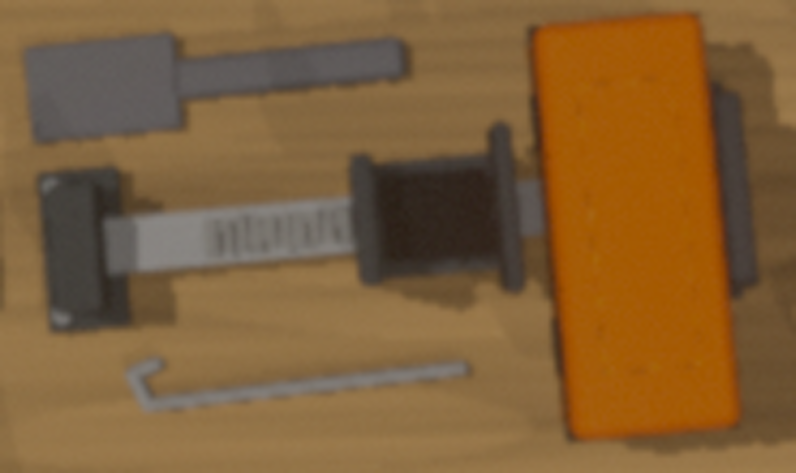

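View pics/c2.png

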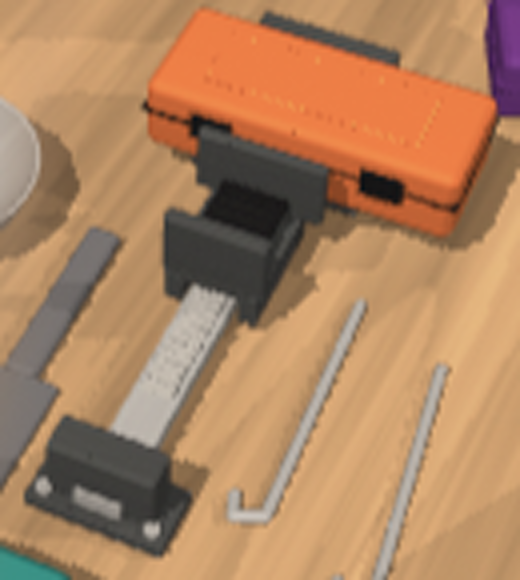

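The crops confirm the orange case is the clamped one. In the top crop the push-plate edge on the pad side runs (375,157)–(383,280), the jaw-plate edge (489,125)–(502,290), and the end-block face edge (97,178)–(104,322). In the side crop the middle of the push-plate top is about (224,220).

```bash
cat > h.py <<'E'
from bench import arm
import numpy as np
from scipy.spatial.transform import Rotation as R
def ray(n,u,v):
    c=arm.calibration(n);K=c["K"]
    d=np.array([(u-K[0,2])/K[0,0],-(v-K[1,2])/K[1,1],-1]); d=R.from_quat(c["attitude"]).apply(d)
    return c["eye"],d/np.linalg.norm(d)
def atz(n,p,z):
    e,d=ray(n,*p); return e+d*(z-e[2])/d[2]
def tri(p,q):
    e,d=ray("top",*p);f,g=ray("side",*q)
    s=np.linalg.lstsq(np.c_[d,-g],f-e,rcond=None)[0]; a=e+s[0]*d;b=f+s[1]*g
    return (a+b)/2,np.linalg.norm(a-b)
T=lambda x,y:(195+(x+.5)/4.3-.5,170+(y+.5)/4.3-.5)
S=lambda x,y:(240+(x+.5)/4-.5,170+(y+.5)/4-.5)
E
python3 - <<'E'
from h import *
np.set_printoptions(precision=1,suppress=True)
print("push mid tri",tri(T(368,218),S(224,220)))
print("jaw plate mid tri",tri(T(501,207),S(265,150)))
print("endblk far top", tri(T(101,250),S(115,440)))
for n,p,z in [("push a",(375,157),86),("push b",(383,280),86),("jaw a",(489,125),86),("jaw b",(502,290),86),("eb a",(97,178),55),("eb b",(104,322),55),("fix a",(715,87),85),("fix b",(735,295),85)]:
    print(n,atz("top",T(*p),z))
s=arm.read_state();print(R.from_quat(s["ee_rot"]).as_matrix())
E
```

```text
push mid tri (array([564.2, -42.2,  90.5]), np.float64(3.737853932440234))
jaw plate mid tri (array([ 568.8, -111.3,   87.2]), np.float64(2.408971433368958))
endblk far top (array([555.6, 103.2,  45.5]), np.float64(4.160948163478162))
push a [597.7 -46.   86. ]
push b [533.6 -48.4  86. ]
jaw a [ 612.9 -106.    86. ]
jaw b [ 526.8 -110.2   86. ]
eb a [592.1 102.7  55. ]
eb b [515.2 100.3  55. ]
fix a [ 629.9 -225.2   85. ]
fix b [ 520.9 -231.7   85. ]
[[-0.  -0.3  0.9]
 [ 0.   0.9  0.3]
 [-1.   0.  -0. ]]
```

>>> drive_tool --pt "0 0 0 -7" --pt "0 0 0 -7" --pt "0 0 0 -7" --pt "0 0 0 -7" --pt "0 0 0 -7" --pt "0 0 0 -7" --pt "0 0 0 -7" --pt "0 0 0 -7" --pt "0 0 0 -7" --pt "0 0 0 -7" --grip 0

```text
clock: 0.93
position: [195.2, -593.3, 230.6]
ee_rot: [-0.493, 0.506, 0.494, 0.506]
contact_force: [0.6, -0.0, -0.6]
gripper_width: 0.3
```

>>> drive_tool --pt "0 0 0 -5.6" --pt "0 0 0 0"

```text
clock: 1.1
position: [195.2, -593.4, 230.7]
ee_rot: [-0.516, 0.483, 0.517, 0.483]
contact_force: [0.6, -0.2, -0.1]
gripper_width: 0.2
```

```bash
cat >> h.py <<'E'
def to(g):
    s=arm.read_state();M=R.from_quat(s["ee_rot"]).as_matrix()
    print("t",s["clock"],"pos",s["position"].round(1),"F",s["contact_force"].round(1),"yaw y",np.degrees(np.arctan2(M[1,1],M[0,1])).round(1),"down",M[:,0].round(3),"grip",round(s["gripper_width"],1))
    print("tool shift",(M.T@(np.array(g)-s["position"])).round(1))
E
python3 -c "
from h import *
to([567.3,-72.6,231])"
```

```text
t 1.1 pos [ 195.2 -593.4  230.7] F [ 0.6 -0.2 -0.1] yaw y -176.1 down [-0.     0.001 -1.   ] grip 0.2
tool shift [ 2.000e-01 -4.066e+02  4.943e+02]
```

>>> drive_tool --pt "0 -20 25 0" --pt "0 -24 29 0" --pt "0 -24 29 0" --pt "0 -24 29 0" --pt "0 -24 29 0" --pt "0 -24 29 0" --pt "0 -24 29 0" --pt "0 -24 29 0" --pt "0 -24 29 0" --pt "0 -24 29 0"

```text
clock: 1.93
position: [412.4, -290.9, 231.3]
ee_rot: [-0.516, 0.484, 0.516, 0.484]
contact_force: [0.4, 0.3, -0.3]
gripper_width: 0.0
```

>>> drive_tool --pt "0 -24 29 0" --pt "0 -24 29 0" --pt "0 -24 29 0" --pt "0 -24 29 0" --pt "0 -24 29 0" --pt "0 -24 29 0" --pt "0 -20 25 0" --pt "0 -7 9 0" --pt "0 0 0 0"

```text
clock: 2.68
position: [569.8, -71.5, 230.5]
ee_rot: [-0.516, 0.483, 0.517, 0.483]
contact_force: [1.5, -0.4, -1.0]
gripper_width: -0.3
```

```bash
python3 -c "
from h import *
to([567.3,-72.6,115])"
```

```text
t 2.6833 pos [569.8 -71.5 230.5] F [ 1.5 -0.4 -1. ] yaw y -176.1 down [-0.001  0.    -1.   ] grip -0.3
tool shift [115.5   2.4  -0.9]
```

>>> drive_tool --pt "35 2.4 -0.9 0" --pt "40 0 0 0" --pt "40 0 0 0" --pt "10 0 0 0" --pt "0 0 0 0"

```text
clock: 3.1
position: [563.4, -76.0, 103.3]
ee_rot: [-0.514, 0.486, 0.518, 0.481]
contact_force: [0.3, 0.1, 0.4]
gripper_width: 0.3
```

```bash
python3 - <<'E'
from h import *
import cv2
to([567.3,-72.6,60])
b=cv2.cvtColor(arm.get_image("side"),cv2.COLOR_RGB2BGR)[160:270,240:390]
cv2.imwrite("pics/c3.png",cv2.resize(b,None,fx=5,fy=5,interpolation=cv2.INTER_CUBIC))
E
```

```text
t 3.1 pos [563.4 -76.  103.3] F [0.3 0.1 0.4] yaw y -176.3 down [-0.008 -0.001 -1.   ] grip 0.3
tool shift [43.3 -4.5  3.2]
```

View pics/c3.png

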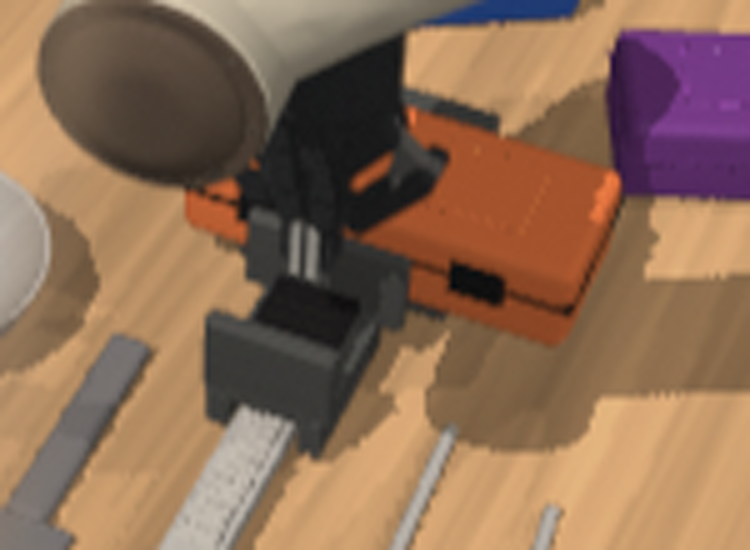

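The closed fingers (tips at about 305,280 in the crop) hang over the pocket between the two plates. The knuckles spread crosswise and stay clear of both plates. I'll descend in steps.

>>> drive_tool --pt "0 -4.5 4 0" --pt "0 0 0 0" --pt "20 0 0 0" --pt "15 0 0 0" --pt "0 0 0 0" --pt "0 0 0 0"

```text
clock: 3.65
position: [571.3, -70.4, 72.6]
ee_rot: [0.517, -0.483, -0.516, -0.483]
contact_force: [-0.1, -0.4, -0.5]
gripper_width: 0.0
```

```bash
python3 -c "
from h import *
to([567.3,-72.6,50])"
```

```text
t 3.65 pos [571.3 -70.4  72.6] F [-0.1 -0.4 -0.5] yaw y -176.2 down [ 0.002 -0.    -1.   ] grip 0.0
tool shift [22.6  4.2 -1.9]
```

>>> drive_tool --pt "7 4 -1.5 0" --pt "7 0 0 0" --pt "0 0 0 0" --pt "0 0 0 0"

```text
clock: 3.98
position: [566.5, -72.3, 57.3]
ee_rot: [-0.516, 0.483, 0.516, 0.483]
contact_force: [0.2, -0.5, 0.2]
gripper_width: 0.1
```

>>> drive_tool --pt "4 0 0 0" --pt "4 0 0 0" --pt "0 0 0 0" --pt "0 0 0 0"

```text
clock: 4.32
position: [567.3, -72.3, 49.9]
ee_rot: [0.517, -0.483, -0.516, -0.483]
contact_force: [-1.3, -0.6, 5.4]
gripper_width: 0.4
```

```bash
python3 -c "
from h import *
to([567.3,-72.6,49.5])"
```

```text
t 4.3167 pos [567.3 -72.3  49.9] F [-1.3 -0.6  5.4] yaw y -176.2 down [ 0.001 -0.    -1.   ] grip 0.4
tool shift [ 0.4  0.1 -0.3]
```

The pad is down about 6 mm at 5.4 N, which matches the spring. Next I'll push.

>>> drive_tool --pt "0.5 0 4 0" --pt "0 0 5 0" --pt "0 0 5 0" --pt "0 0 5 0" --pt "0 0 5 0" --pt "0 0 5 0" --pt "0 0 0 0"

```text
clock: 4.9
position: [565.5, -42.9, 49.7]
ee_rot: [0.517, -0.482, -0.516, -0.483]
contact_force: [-0.0, 0.2, 5.6]
gripper_width: 0.0
```

```bash
python3 - <<'E'
from h import *
import cv2
to([562,80,49])
b=cv2.cvtColor(arm.get_image("side"),cv2.COLOR_RGB2BGR)[170:310,240:390]
cv2.imwrite("pics/c4.png",cv2.resize(b,None,fx=4,fy=4,interpolation=cv2.INTER_CUBIC))
E
```

```text
t 4.9 pos [565.5 -42.9  49.7] F [-0.   0.2  5.6] yaw y -176.1 down [ 0.002 -0.    -1.   ] grip 0.0
tool shift [  0.7  -4.8 122.8]
```

View pics/c4.png

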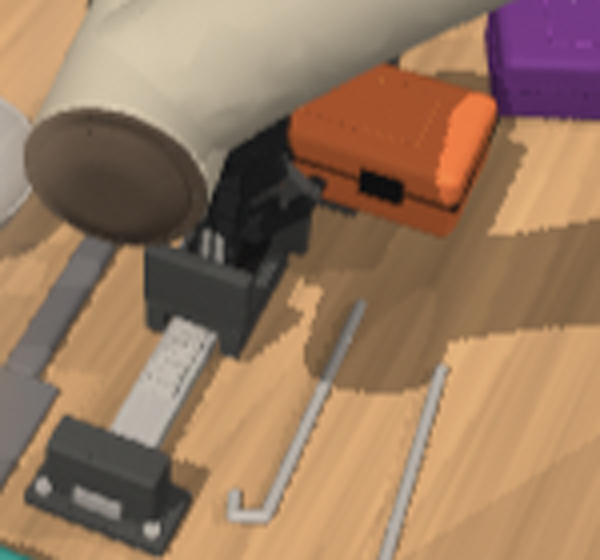

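The jaw is following: the plate corner moved from (168,208) to (148,245). I'll carry on pushing.

>>> drive_tool --pt "0 0 5 0" --pt "0 0 8 0" --pt "0 0 9 0" --pt "0 0 9 0" --pt "0 0 9 0" --pt "0 0 9 0" --pt "0 0 9 0" --pt "0 0 9 0" --pt "0 0 8 0" --pt "0 0 5 0"

```text
clock: 5.78
position: [560.3, 36.8, 49.7]
ee_rot: [0.517, -0.482, -0.516, -0.483]
contact_force: [1.1, -2.4, 5.3]
gripper_width: 0.2
```

>>> drive_tool --pt "0 0 5 0" --pt "0 0 5 0" --pt "0 0 5 0" --pt "0 0 5 0" --pt "0 0 4 0" --pt "0 0 3 0" --pt "0 0 2 0" --pt "0 0 2 0" --pt "0 0 0 0"

```text
clock: 6.53
position: [557.9, 67.1, 49.6]
ee_rot: [0.517, -0.483, -0.516, -0.483]
contact_force: [0.3, -2.3, 5.2]
gripper_width: -0.2
```

```bash
python3 -c "
from h import *
to([557,79,49])"
```

```text
t 6.5333 pos [557.9  67.1  49.6] F [ 0.3 -2.3  5.2] yaw y -176.1 down [ 0.001 -0.001 -1.   ] grip -0.2
tool shift [ 0.6  0.1 11.9]
```

>>> drive_tool --pt "0 0 2 0" --pt "0 0 2 0" --pt "0 0 2 0" --pt "0 0 2 0" --pt "0 0 0 0"

```text
clock: 6.95
position: [557.2, 74.9, 49.5]
ee_rot: [0.517, -0.483, -0.516, -0.483]
contact_force: [-0.0, -3.1, 5.1]
gripper_width: 0.3
```

>>> drive_tool --pt "0 0 1 0" --pt "0 0 1 0" --pt "0 0 1 0" --pt "0 0 0 0"

```text
clock: 7.28
position: [557.0, 76.2, 49.5]
ee_rot: [0.517, -0.484, -0.516, -0.482]
contact_force: [1.3, -9.7, 5.3]
gripper_width: 0.1
```

>>> drive_tool --pt "0 0 1 0" --pt "0 0 1 0" --pt "0 0 0 0" --pt "0 0 0 0"

```text
clock: 7.62
position: [556.9, 76.3, 49.5]
ee_rot: [0.517, -0.485, -0.515, -0.482]
contact_force: [4.4, -17.7, 4.3]
gripper_width: 0.1
```

```bash
python3 - <<'E'
from h import *
import cv2
to([557,79,49])
b=cv2.cvtColor(arm.get_image("side"),cv2.COLOR_RGB2BGR)[190:320,230:360]
cv2.imwrite("pics/c5.png",cv2.resize(b,None,fx=4,fy=4,interpolation=cv2.INTER_CUBIC))
E
```

```text
t 7.6167 pos [556.9  76.3  49.5] F [  4.4 -17.7   4.3] yaw y -176.2 down [-0.001 -0.005 -1.   ] grip 0.1
tool shift [ 0.5 -0.3  2.7]
```

View pics/c5.png

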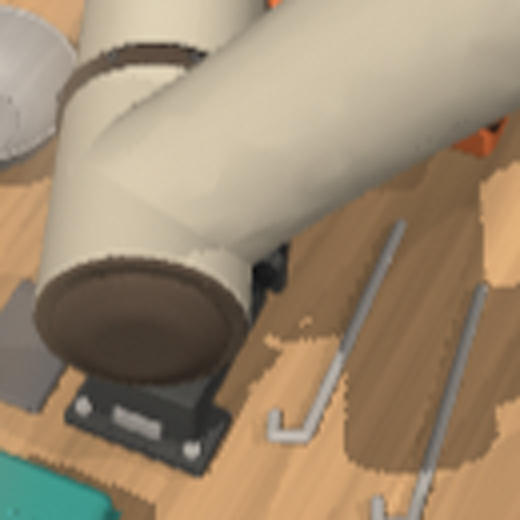

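It is a hard stop: the force rose to 18 N with no further motion, 1–2 mm from the predicted home. I'll unload the sideways force, then lift straight up.

>>> drive_tool --pt "0 0 -2 0" --pt "0 0 -1 0" --pt "0 0 0 0"

```text
clock: 7.92
position: [557.0, 76.1, 49.5]
ee_rot: [0.517, -0.483, -0.516, -0.483]
contact_force: [0.8, -5.9, 5.1]
gripper_width: -0.3
```

>>> drive_tool --pt "-4 0 0 0" --pt "-4 0 0 0" --pt "-6 0 0 0" --pt "-10 0 0 0" --pt "-20 0 0 0" --pt "-20 0 0 0" --pt "-20 0 0 0" --pt "-30 0 0 0" --pt "-30 0 0 0" --pt "-20 0 0 0"

```text
clock: 8.75
position: [557.7, 78.4, 216.8]
ee_rot: [0.517, -0.481, -0.516, -0.485]
contact_force: [0.1, 0.7, -0.2]
gripper_width: 0.2
```

>>> drive_tool --pt "-20 0 0 0" --pt "0 15 -15 0" --pt "0 20 -20 0" --pt "0 20 -20 0" --pt "0 25 -25 0" --pt "0 25 -25 0" --pt "0 25 -25 0" --pt "0 25 -25 0" --pt "0 20 -20 0" --pt "0 0 0 0"

```text
clock: 9.58
position: [390.4, -110.4, 233.5]
ee_rot: [-0.515, 0.483, 0.516, 0.484]
contact_force: [0.1, 0.6, -0.7]
gripper_width: 0.1
```

```bash
python3 - <<'E'
from h import *
import cv2
to([557,79,49])
a=cv2.cvtColor(arm.get_image("top"),cv2.COLOR_RGB2BGR);b=cv2.cvtColor(arm.get_image("side"),cv2.COLOR_RGB2BGR)
cv2.imwrite("pics/top9.png",a);cv2.imwrite("pics/side9.png",b)
A=cv2.resize(a[90:320,185:385],None,fx=2,fy=2,interpolation=cv2.INTER_CUBIC)
B=cv2.resize(b[170:320,230:360],None,fx=3.05,fy=460/150,interpolation=cv2.INTER_CUBIC)
cv2.imwrite("pics/f.png",np.hstack([A,B[:460,:396]]))
E
```

```text
t 9.5833 pos [ 390.4 -110.4  233.5] F [ 0.1  0.6 -0.7] yaw y -176.4 down [ 0.001  0.001 -1.   ] grip 0.1
tool shift [ 184.8 -178.1  178.3]
```

View pics/f.png

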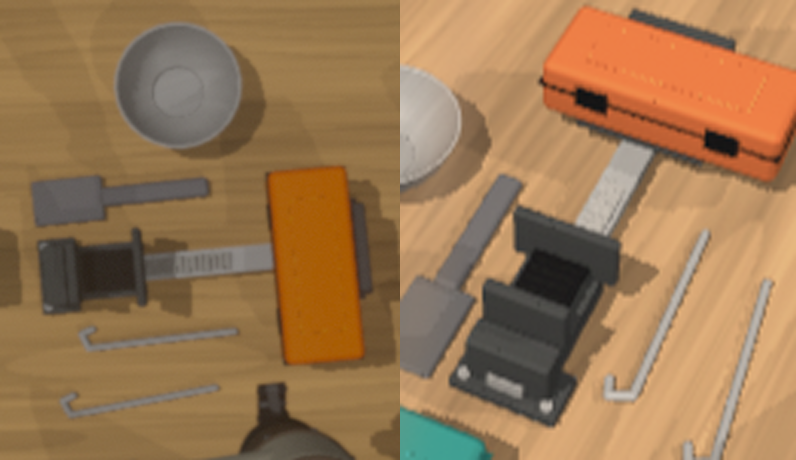

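The push plate sits against the end block (top view about 75,275; side view about 530,310) with no gap. The pad is up and free, and the case, bowl, scraper and pegs are where they were.

```bash
python3 -c "
from bench import arm
print(arm.job_done())"
```

```text
the job is handed in; nothing more can be done
None
```

I opened the clamp and handed the job in after about 10 s of robot time, of the 38 s allowed. With the fingers shut, I pressed the pad down about 6.5 mm and kept it pressed while pushing the jaw back along the bar. The jaw stopped hard against the end block, and I lifted the fingers straight up and moved the arm clear.

- **Jaw home:** at the end the side force rose to about 18 N with only 0.1 mm of further movement. The stop came 1–2 mm short of where I had predicted, which is within the camera calibration error. The last pictures show no gap at the end block.
- **Pad up:** after lifting, the force on the tool was about zero and nothing was touching the pad. I judged that it sprang up from the picture only and did not measure its height.
- **Other things:** the orange case is still on the bed, and the bowl, scraper and tent pegs look unmoved. No check failed.

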